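Set the push-to-turn watering selector and start it

TASK

On the sloping watering controller, push the selector knob in and turn it clockwise to the next position, the middle one marked with two dots, and let it spring fully back out there. Then press the round start button fully down and let it come up again. Do not knock over or push about the other things on the table.

Things in the scene. Friction and masses are not known exactly. Their poses are not given: they have to be found in the camera images.
- console: Plant-watering controller fixed to the table: grey box 190 (up the slope) x 250 x 60 mm on a dark steel stand, its metal top face sloping 25 degrees, low edge on the side away from the robot. Origin on the table, 115 mm under the middle of the face; z up, x level from low to high edge, y left seen from the low side. Selector 52 mm left of the middle, 8 down the slope; start button 75 right, 20 down.
- selector_grip (a point): On the black knob's turning axis, halfway up its grip bar. z: the axis, out of the face; x: along the bar to the pointer end (white line). Disc 64 mm across, 10 thick; bar 58 long, 20 wide, 40 high above the disc. Out, the disc's underside is 18 mm off the face, this point 52 off the face and 24 above the disc's upper side, the bar's end 68 off. Moves and turns with the knob.
- selector (a joint): Turn of the knob, rad, growing clockwise seen facing it: 0 first position (one dot, pointer 60 degrees left of upslope; the start), 1.047 middle (two dots, pointer straight upslope), 2.094 third (three dots). Out, it is locked at each position with 0.05 play either way. Friction 0.03 N m. Let go within 0.12 of a position it springs out and centres itself; farther off it may stay in.
- selector_push (a joint): How far the knob is pushed in along its axis, m: 0 out, 0.016 hard stop. A spring presses it out with 5.4 N when out and 12.6 N when fully in. It is free to turn once it is in by more than 0.011; forcing it round before that does not work.
- start_top (a point): Centre of the top of the round start button: plain grey, 40 mm diameter in a dark collar 56 mm across, its top 22 mm off the sloping face when up and 10 mm above the collar. The point's z points out of the face (25 degrees from vertical). Moves with the button.
- start (a joint): How far the start button is pressed, m: 0 up, 0.006 fully down. A spring brings it back; it takes 1.5 N to start and 5 N to press fully down.
- jar: Bystander: glass jar with a lid, 66 mm diameter, 85 mm high, about 200 mm to the console's +y side. Origin under its base.
- seedling: Bystander: clay pot 80 mm diameter, 70 mm high, with a seedling reaching 150 mm, about 200 mm to the console's -y side. Origin under its base.
- dish: Bystander: flat round culture dish 94 mm diameter, 16 mm high, off the console's low edge, 180 mm from its origin. Origin under its base.
- beaker: Bystander: white beaker 72 mm diameter, 90 mm high, also off the console's low edge, 180 mm from its origin, on its +y half. Origin under its base.
- bottle: Bystander: white spray bottle 66 mm diameter, 177 mm high, towards the left side of the table. Origin under its base.
- brush: Bystander: brush 160 mm long lying along x at the right side of the table. Origin at its underside.

How it is judged:
On the way, in this order (a step that is already met when the one before it is completed fails the run):
1. the selector knob is pushed in by more than 10 mm before it is turned (still within 0.25 rad of the first position) (value of joint selector_push above 0.01 m and value of joint selector below 0.25 rad), for 0.05 s.
2. the selector is in its middle position and has sprung back out (value of joint selector between 0.887 and 1.207 rad and value of joint selector_push below 0.003 m), for 0.1 s.
3. the start button is pressed down (more than 4.5 of its 6 mm) (value of joint start above 0.0045 m), for 0.03 s.
At the end, for the whole second after the job is handed in: The selector is in its middle position (within 0.16 rad of 1.047) and out (less than 3 mm in), the start button is up again (less than 2 mm in), and every bystander stands within 40 mm of where it was, upright as it was (within 0.3 rad) (all of step 2 and value of joint start below 0.002 m and distance of each of jar, seedling, dish, beaker, bottle, brush from where it was at the start of the episode below 0.04 m and angle between each of jar, seedling, dish, beaker, bottle, brush's own z axis and vertical below 0.3 rad); the robot touches nothing.
It fails at once if the start button is pressed (more than 4 mm) while the selector is not in its middle position (value of joint start above 0.004 m and not (value of joint selector between 0.887 and 1.207 rad)).
It fails at once if a bystander is pushed more than 40 mm or tipped by more than 0.3 rad (distance of any of jar, seedling, dish, beaker, bottle, brush from where it was at the start of the episode above 0.04 m or angle between any of jar, seedling, dish, beaker, bottle, brush's own z axis and vertical above 0.3 rad).
It also fails if it takes over 45 s, if anything falls off the work surface, if the arm or the gripper's body presses on something with over 40 N, if the wrist force passes 120 N, or if a joint passes its speed limit or range.

ROBOT

A 7-joint arm with a two-finger parallel gripper is mounted at the origin on the work surface. World frame = base frame: x ahead of the robot, y to its left, z up, the work surface at z = 0. Lengths are in m, angles in rad, forces in N, time in s.
With the tool pointing down it reaches from about 0.4 to 0.85 m from the base axis. Payload 4.5 kg.
Tool frame: the origin (TCP) lies at the very end of the fingers, on their centre line; the grasp point (between the pads) lies 19 mm behind it (r.pinch_z is the distance from the TCP to the grasp point, in m); z points along the fingers, y is the line along which they close (so a half turn about z gives the same grasp; the last joint's range is limited). The gripper opens to 88 mm and grips with 3 to 60 N. Pads are 18 mm wide; open, the fingers measure 123 mm over their backs; the gripper's body (75 mm by 187 mm) begins 45 mm behind the grasp point.
Start: joints at [-1.092, 0.689, -0.195, 1.565, 0.157, 0.902, -0.215], TCP at [0.269, 0.564, 0.239] pointing down, gripper open.
Joint ranges: [-3.01, 3.01], [-0.46, 2.08], [-1.47, 1.51], [0.13, 2.56], [-1, 4.14], [0.04, 2.09], [-2.66, 2.66]. Speed limits (rad/s): [2.57, 2.57, 3.14, 3.14, 3.14, 3.14, 3.14].

INTERFACE

Orientations are given as a unit quaternion [x, y, z, w].
In Python, from plant import r, cams gives the robot as it stands.
- The arm moves only by the shell command python3 -m pendant 'ROWS' [FORCE]. ROWS is JSON, a list of rows, each a list of 3 entries, a list of its own where there are three numbers: the closure, from -1 (fully open) to 1 (shut), then the shift along the tool's x, y, z in mm, then the turn, a rotation vector about the tool's x, y, z in degrees. A call has 1 to 8 rows; each row shifts and turns the commanded pose from where the row before left it, along the tool's axes as they then stand; what a row does not reach is not made up. A row lasts 1/8 s, in which the tool goes at most 62.5 mm and 10.7 degrees, less where a joint would pass 70% of its speed; a pose out of reach is approached as far as the arm can. A call with a gripper value outside its range is refused whole. The fingers move at their own pace and stop on an object; FORCE is the grip in N (left out, the last holds). Time passes only in rows, so rows that do not move let the fingers close. It gives the time, the measured TCP pose, the force, the opening and the grip force at its end, in the units of the state.
- r.get_state(): the state, without advancing time (a new reading comes with each control period).
- cams.snapshot(name): name is "scene" or "side" or "wrist"; returns a dict with "img" (480x640x3 uint8, red, green, blue), "camera_matrix" (3x3 intrinsics, pixels), "D" ([k1, k2, p1, p2, k3] as OpenCV has them; the pictures are not rectified), "camera_from_world" (4x4, takes a point from world to camera coordinates); the wrist camera has in their place "tool_from_camera" (4x4, takes a point from camera to tool coordinates, whose origin is the TCP and whose axes are the flange's). Camera axes: x right, y up, looking along -z (the intrinsics and any distortion apply to the point x, -y, -z); pixel columns grow to the right and rows downward; lengths in m; the calibration is good to about 2 mm. A picture is of the moment at which its call begins: read the wrist's pose just before it. There is no depth.
- r.finish_job(): hands the job in; it is judged then, once.
The state is a dict: "clock": time; "q": joint angles; "qd": joint speeds; "joint_torque": joint torques, N m; "tool_pos": TCP position; "eef_rot": TCP orientation; "contact_force": force on the tool from outside, world axes, zero at the start; "moment": the same for the moment, N m; "opening": opening from 0.0 (shut) to 1.0 (fully open); "finger_force": force on a finger pad.
Only numpy, scipy, OpenCV 4.12 (cv2) and the standard library are available. Lean on these libraries where they do the work, as an engineer would, in place of code of your own. Each camera call takes 0.05 s, during which the arm holds its last target. There are 200 camera calls.

## Working session

There is one attempt and no reset: what is moved stays moved. The work goes in short steps, Python scripts to look and compute and a shell command to move; the robot and the scene stay as the last step left them, time stands still between calls to the robot, and variables do not carry over. Pictures are saved under pics/ and viewed, at most 10 in all, crops included, and the job is handed in when it is done.

```bash
ls; mkdir -p pics; python3 - <<'E'
from plant import r,cams
import cv2,pickle
S={}
for n in("scene","side"):
    s=cams.snapshot(n);S[n]=s;cv2.imwrite(f"pics/{n}0.png",s["img"][:,:,::-1])
    print(n,s["camera_matrix"],s["D"],s["camera_from_world"])
pickle.dump(S,open("s0.pkl","wb"))
print(r.get_state())
E
```

```text
pics
scene [[524.82901781   0.         316.57454952]
 [  0.         524.82901781 230.90175084]
 [  0.           0.           1.        ]] [0.03233491 0.         0.         0.         0.        ] [[ 0.77385556  0.63320758  0.01399031 -0.50381959]
 [-0.49664434  0.59295471  0.63383682  0.22670078]
 [ 0.39305466 -0.49744636  0.77334026 -1.66094853]
 [ 0.          0.          0.          1.        ]]
side [[434.71201609   0.         317.73848796]
 [  0.         434.71201609 243.177088  ]
 [  0.           0.           1.        ]] [-0.05023503  0.          0.          0.          0.        ] [[ 0.76839369 -0.63997665  0.00101088 -0.47432388]
 [ 0.43767678  0.52665164  0.72875036 -0.3799327 ]
 [-0.46691559 -0.55952474  0.68477872 -0.85628091]
 [ 0.          0.          0.          1.        ]]
{'clock': 0.1, 'q': array([-1.09219951,  0.68994603, -0.19458423,  1.56623869,  0.15726301,
        0.90248565, -0.21507558]), 'qd': array([-6.65820639e-04, -1.22184355e-03, -3.20409584e-04, -1.77412336e-03,
        5.53844616e-04, -1.64291648e-05,  1.43711040e-04]), 'joint_torque': array([-3.03228226e-03, -5.28505862e+01, -1.27148129e+00, -1.53838348e+01,
       -5.25992329e-02,  2.02444724e-03,  5.35813808e-05]), 'tool_pos': array([0.26867352, 0.56367041, 0.23796355]), 'eef_rot': array([ 2.20507510e-01,  9.75384911e-01, -8.28231464e-04, -1.63083980e-04]), 'contact_force': array([-0.4348653 , -0.12994504, -0.62185578]), 'moment': array([ 0.01353964,  0.04526462, -0.02695218]), 'finger_force': 0.0, 'opening': 0.9989167617322001}
```

View pics/scene0.png

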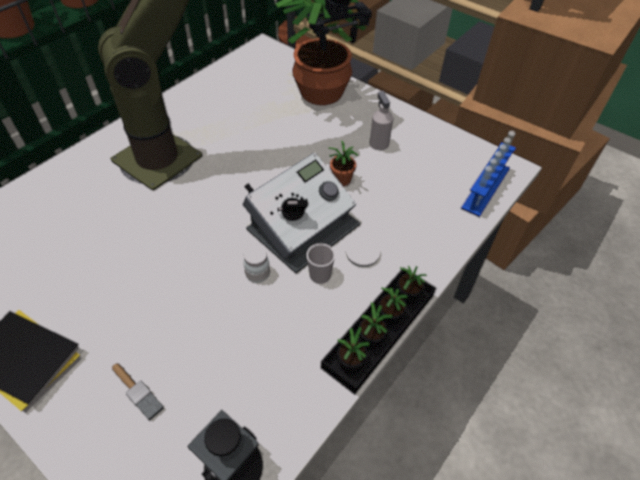

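View pics/side0.png

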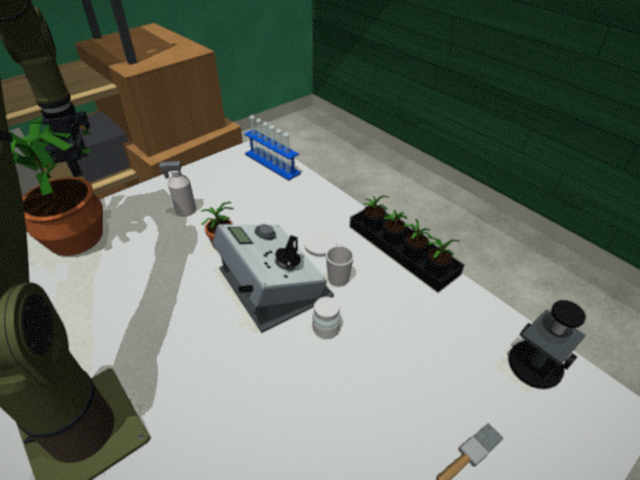

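The scene view shows the console with its knob near (294,208) and its button near (329,190). The side view has the knob near (289,253) and the button near (265,231). I'll enlarge both into one picture.

```bash
python3 - <<'E'
import pickle,cv2,numpy as np
S=pickle.load(open("s0.pkl","rb"))
a=S["scene"]["img"][150:260,235:365,::-1];b=S["side"]["img"][210:320,205:335,::-1]
f=lambda i:cv2.resize(i,None,fx=3,fy=5/5*3,interpolation=cv2.INTER_CUBIC)
cv2.imwrite("pics/c0.png",np.hstack([f(a),f(b)]))
E
```

```text
(no output)
```

View pics/c0.png

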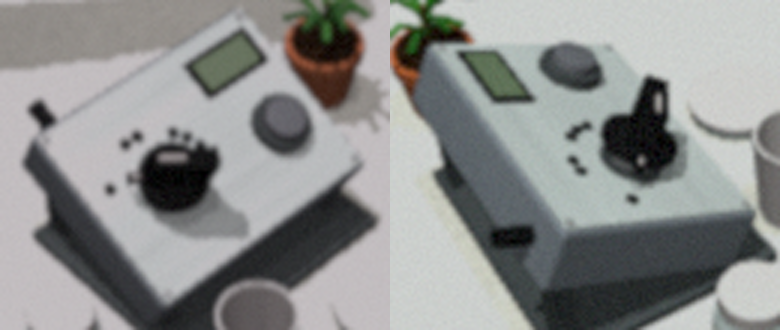

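The crops show the face corners, button and knob clearly. I'll triangulate the corners and the button, then check them against the given sizes.

```bash
cat > h.py <<'E'
import numpy as np,cv2
from scipy.spatial.transform import Rotation as R
F=np.diag([1.,-1,-1])
def ray(s,p,T=None):
    """world origin, direction; T=world_from_camera"""
    if T is None: T=np.linalg.inv(s["camera_from_world"])
    u=cv2.undistortPoints(np.array([[p]],float),s["camera_matrix"],np.array(s["D"],float))[0,0]
    d=T[:3,:3]@F@[u[0],u[1],1]; return T[:3,3],d/np.linalg.norm(d)
def meet(rs):
    A=sum(np.eye(3)-np.outer(d,d) for o,d in rs);b=sum((np.eye(3)-np.outer(d,d))@o for o,d in rs)
    x=np.linalg.solve(A,b);return x,max(np.linalg.norm((np.eye(3)-np.outer(d,d))@(x-o)) for o,d in rs)
def frame(o,yaw):
    """face frame: origin middle of face on slope; x upslope, y left, z out"""
    Rw=R.from_euler("z",yaw).as_matrix()@R.from_euler("y",-25,degrees=True).as_matrix()
    return Rw
E
python3 - <<'E'
import pickle,numpy as np
from h import *
S=pickle.load(open("s0.pkl","rb"))
P={"HL":[(247.3,198.3),(264.3,286.7)],"HR":[(314.3,154),(218.3,225)],"LR":[(354.3,202.7),(277.7,225)],"LL":[(290,249.3),(325,281)],"B":[(329.7,190.7),(265.7,230.7)]}
X={}
for k,v in P.items():
    X[k],e=meet([ray(S["scene"],v[0]),ray(S["side"],v[1])]);print(k,X[k].round(4),"res",e.round(4))
c=sum(X[k] for k in("HL","HR","LR","LL"))/4
ux=(X["HL"]+X["HR"]-X["LL"]-X["LR"])/2;uy=(X["HL"]+X["LL"]-X["HR"]-X["LR"])/2
print(c,np.linalg.norm(ux),np.linalg.norm(uy))
yaw=[np.arctan2(ux[1],ux[0]),np.arctan2(-uy[0],uy[1])];print(np.degrees(yaw),"slope",np.degrees(np.arcsin(ux[2]/np.linalg.norm(ux))))
M=frame(c,np.arctan2(np.sin(yaw[0])+np.sin(yaw[1]),np.cos(yaw[0])+np.cos(yaw[1])))
print("button in face",M.T@(X["B"]-c))
E
```

```text
HL [ 0.441  -0.0296  0.1483] res 0.0002
HR [0.4677 0.2109 0.1505] res 0.0003
LR [0.6287 0.1886 0.0785] res 0.0019
LL [ 0.5977 -0.0471  0.0746] res 0.0041
B [0.5685 0.154  0.1143] res 0.0011
[0.53377625 0.08068677 0.11296255] 0.17590601194075442 0.2398845396974201
[172.87369258 173.08641308] slope 24.46699045453671
button in face [-0.02251046 -0.07703748  0.01201963]
```

The triangulated corners agree with the known geometry. The slope comes out at 24.5°, the face at 176 x 240 mm (screws inset) with its middle at z 0.113, and the button within 3 mm of its given place. Next I plan a hover above the knob, along the face normal.

```bash
cat >> h.py <<'E'
C=np.array([.5338,.0807,.115]);YAW=np.radians(173)
def face(p,c=None,yaw=None):
    c=C if c is None else c; return c+frame(c,YAW if yaw is None else yaw)@np.array(p,float)
def tool(deg,sgn=1,yaw=None):
    """tool rotation: z into face, y across a bar whose pointer is deg left of upslope"""
    M=frame(C,YAW if yaw is None else yaw);a=np.radians(deg)
    y=sgn*(M@[-np.sin(a),np.cos(a),0]);z=-M[:,2];return np.column_stack([np.cross(y,z),y,z])
def plan(r,pos,Rt):
    s=r.get_state();R0=R.from_quat(s["eef_rot"]).as_matrix()
    d=(pos-s["tool_pos"])*1e3;rv=R.from_matrix(R0.T@Rt).as_rotvec(degrees=True)
    print("target",pos.round(4),"shift(before turn)",(R0.T@d).round(1),"len",np.linalg.norm(d).round(1),"turn",rv.round(2),"ang",np.linalg.norm(rv).round(1))
    print(" shift after turn",(Rt.T@d).round(1),"q",s["q"].round(2),"F",s["contact_force"].round(1))
E
python3 - <<'E'
import pickle
from plant import r
from h import *
S=pickle.load(open("s0.pkl","rb"))
o,d=ray(S["scene"],(381,133));print("bottle",o+d*(.06-o[2])/d[2])
for s in(1,-1): plan(r,face([-.008,.052,.19]),tool(60,s))
E
```

```text
bottle [0.50501167 0.49930433 0.06      ]
target [0.6144 0.0184 0.2838] shift(before turn) [-546.6 -343.6  -45.2] len 647.2 turn [26.62 10.2  99.7 ] ang 103.7
 shift after turn [-256.3  554.2 -214.6] q [-1.09  0.69 -0.19  1.57  0.16  0.9  -0.22] F [-0.4 -0.1 -0.6]
target [0.6144 0.0184 0.2838] shift(before turn) [-546.6 -343.6  -45.2] len 647.2 turn [ -9.67  25.22 -77.17] ang 81.8
 shift after turn [ 256.3 -554.2 -214.6] q [-1.09  0.69 -0.19  1.57  0.16  0.9  -0.22] F [-0.4 -0.1 -0.6]
```

```bash
python3 -m pendant '[[-1,[0,0,-50],[0,0,0]],[-1,[0,0,-30],[0,0,0]],[-1,[-45,-28,0],[0,0,0]],[-1,[-45,-28,0],[0,0,0]],[-1,[-45,-28,0],[0,0,0]],[-1,[-45,-28,0],[0,0,0]],[-1,[-45,-28,0],[0,0,0]],[-1,[-45,-28,0],[0,0,0]]]'
python3 -m pendant '[[-1,[-45,-29,0],[0,0,0]],[-1,[-45,-29,0],[0,0,0]],[-1,[-45,-29,0],[0,0,0]],[-1,[-45,-29,0],[0,0,0]],[-1,[-45,-29,15],[0,0,0]],[-1,[-45,-29,15],[0,0,0]],[-1,[0,0,0],[0,0,0]]]'
python3 - <<'E'
from plant import r
from h import *
for s in(1,-1): plan(r,face([-.008,.052,.19]),tool(60,s))
E
```

```text
clock: 1.1
tool_pos: [0.441, 0.2947, 0.3185]
eef_rot: [0.221, 0.975, -0.0, -0.0]
contact_force: [0.3, -0.7, 0.4]
opening: 0.999
finger_force: 0.0
clock: 1.98
tool_pos: [0.6097, 0.0169, 0.2865]
eef_rot: [0.225, 0.974, -0.002, -0.001]
contact_force: [0.0, -0.1, -0.3]
opening: 0.999
finger_force: 0.0
target [0.6144 0.0184 0.2838] shift(before turn) [-3.5  3.4  2.7] len 5.6 turn [26.46 10.18 99.19] ang 103.2
 shift after turn [4.4 3.4 0.6] q [-0.    0.62 -0.18  1.55  0.13  0.99  0.89] F [ 0.  -0.1 -0.3]
target [0.6144 0.0184 0.2838] shift(before turn) [-3.5  3.4  2.7] len 5.6 turn [ -9.67  25.13 -77.71] ang 82.2
 shift after turn [-4.4 -3.4  0.6] q [-0.    0.62 -0.18  1.55  0.13  0.99  0.89] F [ 0.  -0.1 -0.3]
```

```bash
python3 -m pendant '[[-1,[0,0,0],[2.65,1.02,9.92]],[-1,[0,0,0],[2.65,1.02,9.92]],[-1,[0,0,0],[2.65,1.02,9.92]],[-1,[0,0,0],[2.65,1.02,9.92]],[-1,[0,0,0],[2.65,1.02,9.92]],[-1,[0,0,0],[2.65,1.02,9.92]],[-1,[0,0,0],[2.65,1.02,9.92]],[-1,[0,0,0],[2.65,1.02,9.92]]]'
python3 -m pendant '[[-1,[0,0,0],[2.65,1.02,9.92]],[-1,[0,0,0],[2.65,1.02,9.92]],[-1,[4,3,0],[0,0,0]],[-1,[0,0,0],[0,0,0]]]'
python3 - <<'E'
from plant import r,cams
from h import *
import pickle
plan(r,face([-.008,.052,.19]),tool(60,1))
st=r.get_state();s=cams.snapshot("wrist");s["st"]=st;pickle.dump(s,open("w1.pkl","wb"));cv2.imwrite("pics/w1.png",s["img"][:,:,::-1])
print(s["tool_from_camera"])
E
```

```text
clock: 2.98
tool_pos: [0.6087, 0.0252, 0.2886]
eef_rot: [0.785, 0.592, -0.151, -0.102]
contact_force: [0.0, -0.3, -0.3]
opening: 1.003
finger_force: 0.0
clock: 3.48
tool_pos: [0.6136, 0.026, 0.2864]
eef_rot: [0.871, 0.442, -0.179, -0.12]
contact_force: [0.5, -0.8, 0.3]
opening: 1.002
finger_force: 0.0
target [0.6144 0.0184 0.2838] shift(before turn) [-5.2  5.9  1.6] len 8.1 turn [ 0.07 -0.05  0.81] ang 0.8
 shift after turn [-5.1  6.   1.6] q [-0.2   0.88  0.31  1.1  -0.27  1.63 -0.53] F [ 0.5 -0.8  0.3]
[[ 3.03334376e-04  9.61340591e-01  2.75361902e-01  6.98752212e-02]
 [ 9.99999950e-01 -3.17299832e-04  6.16950783e-06 -1.94114879e-04]
 [ 9.33032836e-05  2.75361886e-01 -9.61340638e-01 -1.45462494e-01]
 [ 0.00000000e+00  0.00000000e+00  0.00000000e+00  1.00000000e+00]]
```

View pics/w1.png

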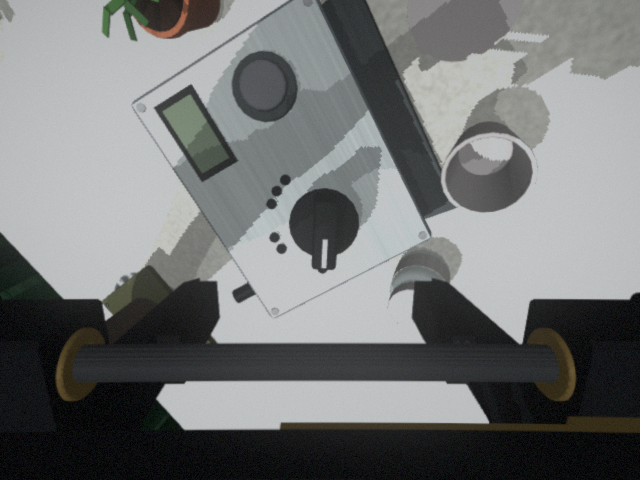

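The wrist view shows the knob disc centred near (324,222) with its pointer line at (324,254), the button top near (264,81), and face corners at (133,103), (273,318) and (432,237). I'll cast these onto their planes.

```bash
cat >> h.py <<'E'
def wray(s,p):
    T=np.eye(4);T[:3,:3]=R.from_quat(s["st"]["eef_rot"]).as_matrix();T[:3,3]=s["st"]["tool_pos"]
    return ray(s,p,T@s["tool_from_camera"])
def onface(od,h):
    o,d=od;M=frame(C,YAW);n=M[:,2];q=o+d*((h-n@(o-C))/(n@d));return M.T@(q-C)
E
python3 - <<'E'
import pickle
from h import *
s=pickle.load(open("w1.pkl","rb"))
g=cv2.cvtColor(s["img"],cv2.COLOR_RGB2GRAY)
m=(g[170:290,270:375]<45).astype(np.uint8);m=cv2.morphologyEx(m,cv2.MORPH_OPEN,np.ones((9,9)))
c=max(cv2.findContours(m,0,2)[0],key=cv2.contourArea)[:,0]+[270,170]
up=c[c[:,1]<232];e=cv2.fitEllipse(up.astype(np.float32)) ;print("disc",e,c.min(0),c.max(0))
print("hough",cv2.HoughCircles(cv2.medianBlur(g[30:140,210:320],5),cv2.HOUGH_GRADIENT,1,20,param1=80,param2=20,minRadius=18,maxRadius=45))
print("knob",onface(wray(s,e[0]),.028)*1e3)
print("button",onface(wray(s,(264,81)),.022)*1e3)
for k in[(133,103),(273,318),(432,237),(141,107),(310,1),(422,236),(275,311)]:print(k,(onface(wray(s,k),0)*1e3).round(1))
w=np.argwhere((g[225:275,310:340]>150)).mean(0)
print("line px",w[::-1]+[310,225]);
L=cv2.fitLine(np.argwhere(g[225:275,310:340]>150)[:,::-1].astype(np.float32),cv2.DIST_L2,0,.01,.01).ravel()
a=np.array([L[2]+310,L[3]+225]);v=L[:2]*12*np.sign(L[1])
p=onface(wray(s,a+v),.068)-onface(wray(s,a-v),.068);print("bar deg left of upslope",np.degrees(np.arctan2(p[1],p[0])))
E
```

```text
Traceback (most recent call last):
ValueError: max() iterable argument is empty
```

```bash
python3 - <<'E'
import pickle
from h import *
s=pickle.load(open("w1.pkl","rb"))
g=cv2.cvtColor(s["img"],cv2.COLOR_RGB2GRAY)
print(g[200,280:370:6],g[170:290:8,324])
m=(g[170:290,270:375]<75).astype(np.uint8);m=cv2.morphologyEx(m,cv2.MORPH_OPEN,np.ones((9,9)))
c=max(cv2.findContours(m,cv2.RETR_EXTERNAL,cv2.CHAIN_APPROX_NONE)[0],key=cv2.contourArea)[:,0]+[270,170]
up=c[c[:,1]<232];e=cv2.fitEllipse(up.astype(np.float32)) ;print("disc",e,c.min(0),c.max(0))
print("hough",cv2.HoughCircles(cv2.medianBlur(g[30:140,210:320],5),cv2.HOUGH_GRADIENT,1,20,param1=80,param2=20,minRadius=18,maxRadius=45))
print("knob",onface(wray(s,e[0]),.028)*1e3)
print("button",onface(wray(s,(264,81)),.022)*1e3)
for k in[(133,103),(273,318),(432,237),(141,107),(310,1),(422,236),(275,311)]:print(k,(onface(wray(s,k),0)*1e3).round(1))
q=np.argwhere(g[225:275,310:340]>150)[:,::-1].astype(np.float32)
L=cv2.fitLine(q,cv2.DIST_L2,0,.01,.01).ravel()
a=np.array([L[2]+310,L[3]+225]);v=L[:2]*12*np.sign(L[1]);print("line",len(q),a)
p=onface(wray(s,a+v),.068)-onface(wray(s,a-v),.068);print("bar deg left of upslope",np.degrees(np.arctan2(p[1],p[0])))
E
```

```text
[184 180 184  68  48  44  40  43  41  42  43  46 120 116 147] [178 124 121  43  46  51  52  52  54 196 194 196 196 194 196]
disc ((323.6629333496094, 221.83383178710938), (66.2340316772461, 67.52950286865234), 73.29434204101562) [290 189] [357 255]
hough [[[53.5 53.5 32.2]]]
knob [-10.04766048  51.44081457  28.        ]
button [-23.86513256 -75.23961112  22.        ]
(133, 103) [  88.5 -120.1   -0. ]
(273, 318) [ 90.2 123.3  -0. ]
(432, 237) [-93.8 123.6  -0. ]
(141, 107) [  84.3 -114.    -0. ]
(310, 1) [ -87.9 -112.3   -0. ]
(422, 236) [-85.6 117.8  -0. ]
(275, 311) [ 84.1 117.3  -0. ]
line 331 [325.7281 262.7734]
bar deg left of upslope 65.61532517084918
```

The two views agree to within about 3 mm. The measured knob-to-button spacing is 126.7 mm against 127 given. I'll shift the console origin by -2.2 mm in x and -0.4 mm in y, then go down to the bar.

```bash
echo 'C=C+frame(C,YAW)@np.array([-.0022,-.0004,0])' >> h.py; python3 - <<'E'
from plant import r
from h import *
plan(r,face([-.008,.052,.075]),tool(60,1));plan(r,face([-.008,.052,.031]),tool(60,1))
E
```

```text
target [0.5681 0.0245 0.1787] shift(before turn) [ -3.6   7.6 116.9] len 117.2 turn [ 0.08 -0.06  0.78] ang 0.8
 shift after turn [ -3.4   7.8 116.9] q [-0.2   0.88  0.31  1.1  -0.27  1.63 -0.53] F [ 0.3 -0.3 -1. ]
target [0.5497 0.0268 0.1388] shift(before turn) [ -3.7   7.5 160.9] len 161.1 turn [ 0.08 -0.06  0.78] ang 0.8
 shift after turn [ -3.4   7.8 160.9] q [-0.2   0.88  0.31  1.1  -0.27  1.63 -0.53] F [ 0.3 -0.3 -1. ]
```

```bash
python3 -m pendant '[[-1,[-4,8,0],[0,0,0.8]],[-1,[0,0,40],[0,0,0]],[-1,[0,0,40],[0,0,0]],[-1,[0,0,35],[0,0,0]],[-1,[0,0,0],[0,0,0]]]'
python3 - <<'E'
from plant import r
from h import *
plan(r,face([-.008,.052,.031]),tool(60,1))
E
```

```text
clock: 4.15
tool_pos: [0.5671, 0.0228, 0.1791]
eef_rot: [0.874, 0.434, -0.182, -0.12]
contact_force: [0.0, -0.5, 0.4]
opening: 0.998
finger_force: 0.0
target [0.5497 0.0268 0.1388] shift(before turn) [ 2.1  0.1 44. ] len 44.1 turn [-0.18  0.12 -0.25] ang 0.3
 shift after turn [ 2.  -0.1 44. ] q [-0.21  0.92  0.29  1.39 -0.28  1.32 -0.5 ] F [ 0.  -0.5  0.4]
```

```bash
python3 -m pendant '[[-1,[2,0,22],[0,0,0]],[-1,[0,0,22],[0,0,0]],[-1,[0,0,0],[0,0,0]],[0.3,[0,0,0],[0,0,0]]]' 40
python3 -m pendant '[[1,[0,0,0],[0,0,0]],[1,[0,0,0],[0,0,0]],[1,[0,0,0],[0,0,0]],[1,[0,0,0],[0,0,0]],[1,[0,0,0],[0,0,0]]]' 40
python3 - <<'E'
from plant import r
from h import *
plan(r,face([-.008,.052,.031]),tool(60,1));print(r.get_state()["moment"])
E
```

```text
clock: 4.65
tool_pos: [0.5536, 0.0261, 0.1414]
eef_rot: [0.875, 0.434, -0.179, -0.118]
contact_force: [-1.0, 0.2, 0.6]
opening: 0.912
finger_force: 0.0
clock: 5.28
tool_pos: [0.5518, 0.0265, 0.1401]
eef_rot: [0.875, 0.434, -0.18, -0.119]
contact_force: [0.4, 0.7, 0.3]
opening: 0.341
finger_force: 0.0
target [0.5497 0.0268 0.1388] shift(before turn) [-0.7 -1.2  2. ] len 2.5 turn [ 0.07 -0.05 -0.26] ang 0.3
 shift after turn [-0.7 -1.2  2.1] q [-0.22  0.95  0.28  1.47 -0.3   1.21 -0.48] F [0.4 0.7 0.3]
[-0.13271226 -0.25962182 -0.03169171]
```

```bash
python3 -m pendant '[[1,[0,0,0],[0,0,0]],[1,[0,0,0],[0,0,0]],[1,[0,0,0],[0,0,0]],[1,[0,0,0],[0,0,0]]]' 40
python3 - <<'E'
from plant import r
from h import *
plan(r,face([-.008,.052,.031]),tool(60,1));print(r.get_state()["moment"])
E
```

```text
clock: 5.78
tool_pos: [0.5512, 0.027, 0.1403]
eef_rot: [0.875, 0.434, -0.18, -0.119]
contact_force: [-2.4, 2.2, 4.7]
opening: 0.222
finger_force: 40.0
target [0.5497 0.0268 0.1388] shift(before turn) [-0.8 -0.4  2. ] len 2.2 turn [-0.02 -0.05 -0.24] ang 0.2
 shift after turn [-0.8 -0.4  2. ] q [-0.22  0.95  0.28  1.47 -0.3   1.21 -0.48] F [-2.4  2.2  4.7]
[ 0.33694728  0.75525086 -0.22563342]
```

The gripper is on the bar: the opening is 19.6 mm and the bar is 20 mm wide. Now I push in.

```bash
python3 -m pendant '[[1,[0,0,6],[0,0,0]],[1,[0,0,5],[0,0,0]],[1,[0,0,4],[0,0,0]],[1,[0,0,0],[0,0,0]],[1,[0,0,0],[0,0,0]]]' 40
python3 - <<'E'
from plant import r
from h import *
plan(r,face([-.008,.052,.031]),tool(60,1));print(r.get_state()["moment"])
E
```

```text
clock: 6.4
tool_pos: [0.5456, 0.0277, 0.128]
eef_rot: [0.875, 0.434, -0.18, -0.119]
contact_force: [-1.3, 2.7, 13.1]
opening: 0.223
finger_force: 40.0
target [0.5497 0.0268 0.1388] shift(before turn) [ -0.8  -0.4 -11.5] len 11.6 turn [ 0.03 -0.1  -0.23] ang 0.3
 shift after turn [ -0.8  -0.5 -11.5] q [-0.22  0.95  0.27  1.5  -0.3   1.17 -0.48] F [-1.3  2.7 13.1]
[ 0.46457486  1.33132499 -0.16904654]
```

It is in by 13.5 mm, and the force matches the spring. I'll go 2 mm deeper, then turn about the tool's z (+z is clockwise seen facing the knob).

```bash
python3 -m pendant '[[1,[0,0,2],[0,0,0]],[1,[0,0,0],[0,0,0]],[1,[0,0,0],[0,0,6]],[1,[0,0,0],[0,0,8]],[1,[0,0,0],[0,0,8]]]' 40
python3 - <<'E'
from plant import r
from h import *
plan(r,face([-.008,.052,.031]),tool(0,1));print(r.get_state()["moment"],r.get_state()["opening"])
E
```

```text
clock: 7.02
tool_pos: [0.5454, 0.0273, 0.1264]
eef_rot: [0.942, 0.257, -0.199, -0.082]
contact_force: [-1.5, 0.9, 13.8]
opening: 0.223
finger_force: 40.0
target [0.5497 0.0268 0.1388] shift(before turn) [ -1.   -0.8 -13.1] len 13.2 turn [ 1.000e-02 -1.800e-01  3.751e+01] ang 37.5
 shift after turn [ -1.3   0.  -13.1] q [-0.27  0.97  0.39  1.5  -0.39  1.19 -0.78] F [-1.5  0.9 13.8]
[ 0.2921889   1.24169662 -0.07908948] 0.22278717882905527
```

```bash
python3 -m pendant '[[1,[0,0,0],[0,0,8]],[1,[0,0,0],[0,0,8]],[1,[0,0,0],[0,0,8]],[1,[0,0,0],[0,0,8]],[1,[0,0,0],[0,0,5.5]],[1,[0,0,0],[0,0,0]],[1,[0,0,0],[0,0,0]]]' 40
python3 - <<'E'
from plant import r
from h import *
plan(r,face([-.008,.052,.031]),tool(0,1));print(r.get_state()["moment"],r.get_state()["opening"])
E
```

```text
clock: 7.9
tool_pos: [0.5456, 0.026, 0.1264]
eef_rot: [0.975, -0.058, -0.214, -0.013]
contact_force: [-0.7, -0.1, 12.1]
opening: 0.223
finger_force: 40.0
target [0.5497 0.0268 0.1388] shift(before turn) [ -1.6  -1.2 -12.9] len 13.1 turn [ 0.09 -0.22  0.21] ang 0.3
 shift after turn [ -1.6  -1.2 -12.9] q [-0.36  1.02  0.59  1.51 -0.53  1.24 -1.29] F [-0.7 -0.1 12.1]
[0.01077054 1.12553999 0.03147757] 0.2234493831061684
```

The turn is finished. I ease the knob out while still gripping it, then open and back off.

```bash
python3 -m pendant '[[1,[0,0,-5],[0,0,0]],[1,[0,0,-5],[0,0,0]],[1,[0,0,-5],[0,0,0]],[1,[0,0,-1],[0,0,0]],[0.3,[0,0,-1],[0,0,0]],[-1,[0,0,0],[0,0,0]],[-1,[0,0,0],[0,0,0]],[-1,[0,0,0],[0,0,0]]]' 40
python3 -m pendant '[[-1,[0,0,0],[0,0,0]],[-1,[0,0,0],[0,0,0]],[-1,[0,0,-30],[0,0,0]],[-1,[0,0,-40],[0,0,0]],[-1,[0,0,-50],[0,0,0]],[-1,[0,0,-40],[0,0,0]],[-1,[0,0,0],[0,0,0]]]' 40
python3 - <<'E'
from plant import r,cams
from h import *
import pickle
plan(r,face([-.020,-.075,.06]),tool(0,1))
st=r.get_state();s=cams.snapshot("wrist");s["st"]=st;pickle.dump(s,open("w2.pkl","wb"));cv2.imwrite("pics/w2.png",s["img"][:,:,::-1])
E
```

```text
clock: 8.9
tool_pos: [0.5519, 0.0265, 0.1398]
eef_rot: [0.975, -0.058, -0.215, -0.014]
contact_force: [0.7, -0.6, 0.7]
opening: 0.657
finger_force: 0.0
clock: 9.78
tool_pos: [0.6207, 0.0172, 0.2876]
eef_rot: [0.975, -0.058, -0.212, -0.013]
contact_force: [0.3, -1.0, -0.5]
opening: 1.002
finger_force: 0.0
target [0.5881 0.15   0.16  ] shift(before turn) [   9.4 -127.9  136.2] len 187.0 turn [ 0.01 -0.47  0.25] ang 0.5
 shift after turn [  10.  -127.9  136.1] q [-0.3   0.95  0.64  1.08 -0.47  1.69 -1.41] F [ 0.3 -1.  -0.5]
```

View pics/w2.png

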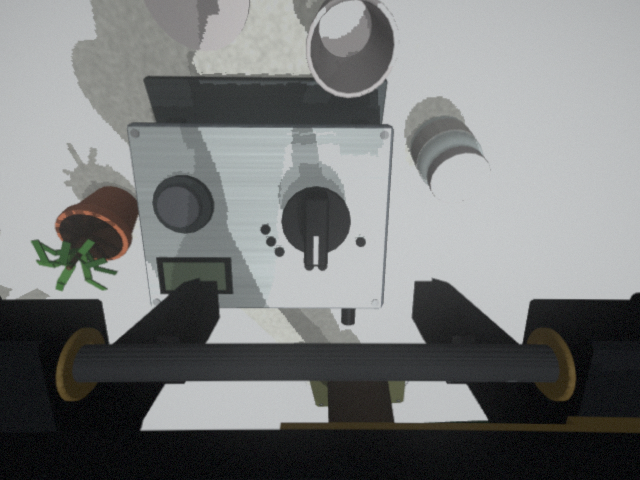

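The wrist view shows the knob at (315,221) with its pointer straight upslope, opposite the two dots, and the button at (182,203). The pot and the other items look undisturbed. I'll check that the knob is out from its apparent size and locate the button.

```bash
python3 - <<'E'
import pickle
from plant import r
from h import *
s=pickle.load(open("w2.pkl","rb"))
g=cv2.cvtColor(s["img"],cv2.COLOR_RGB2GRAY)
row=g[218,265:365].astype(int);x=np.where(row<90)[0]+265
a,b=(x.min()-.5,218),(x.max()+.5,218)
for h in(.028,.012):
    A,B=onface(wray(s,a),h),onface(wray(s,b),h);print(h,"disc",x.min(),x.max(),(np.linalg.norm(A-B)*1e3).round(1),((A+B)/2*1e3).round(1))
print("button",(onface(wray(s,(181,201)),.022)*1e3).round(1))
E
```

```text
0.028 disc 282 349 62.0 [-10.4  53.8  28. ]
0.012 disc 282 349 65.1 [-6.9 53.8 12. ]
button [-24.3 -69.2  22. ]
```

```bash
python3 -m pendant '[[1,[0,-42,15],[0,0,0]],[1,[3,-43,15],[0,0,0]],[1,[3,-43,20],[0,0,0]],[1,[3,0,40],[0,0,0]],[1,[0,0,25],[0,0,0]],[1,[0,0,0],[0,0,0]],[1,[0,0,0],[0,0,0]],[1,[0,0,0],[0,0,0]]]'
python3 - <<'E'
from plant import r
from h import *
plan(r,face([-.020,-.075,.022]),tool(0,1))
E
```

```text
clock: 10.82
tool_pos: [0.5948, 0.1499, 0.1782]
eef_rot: [0.975, -0.058, -0.214, -0.014]
contact_force: [-0.6, -1.1, 0.3]
opening: 0.115
finger_force: 0.0
target [0.5722 0.152  0.1256] shift(before turn) [ 1.5  0.8 57.3] len 57.4 turn [-0.03 -0.22  0.23] ang 0.3
 shift after turn [ 1.7  0.7 57.3] q [-0.49  1.03  0.6   1.25 -0.57  1.47 -1.51] F [-0.6 -1.1  0.3]
```

The knob is out. Its centre agrees with the earlier view only at the out height, and the size does too once scaled by the knob-to-button spacing. Now I press the button.

```bash
python3 -m pendant '[[1,[1,0,25],[0,0,0]],[1,[0,0,22],[0,0,0]],[1,[0,0,6],[0,0,0]],[1,[0,0,4],[0,0,0]],[1,[0,0,3],[0,0,0]],[1,[0,0,2],[0,0,0]],[1,[0,0,0],[0,0,0]]]'
python3 - <<'E'
from plant import r
from h import *
plan(r,face([-.020,-.075,.022]),tool(0,1))
E
```

```text
clock: 11.7
tool_pos: [0.5696, 0.1533, 0.1216]
eef_rot: [0.975, -0.058, -0.214, -0.014]
contact_force: [0.9, 0.2, 5.3]
opening: 0.009
finger_force: 2.4
target [0.5722 0.152  0.1256] shift(before turn) [ 0.8  1.  -4.7] len 4.9 turn [-0.03 -0.19  0.25] ang 0.3
 shift after turn [ 0.8  1.  -4.7] q [-0.51  1.06  0.58  1.37 -0.61  1.33 -1.47] F [0.9 0.2 5.3]
```

It's pressed 4.7 mm with about 5 N. I'll go on until the force shows it has bottomed.

```bash
python3 -m pendant '[[1,[0,0,2],[0,0,0]],[1,[0,0,2],[0,0,0]],[1,[0,0,0],[0,0,0]],[1,[0,0,0],[0,0,0]]]'
python3 - <<'E'
from plant import r
from h import *
plan(r,face([-.020,-.075,.022]),tool(0,1))
E
```

```text
clock: 12.2
tool_pos: [0.5696, 0.1533, 0.1213]
eef_rot: [0.975, -0.057, -0.213, -0.014]
contact_force: [2.2, 0.5, 21.8]
opening: 0.007
finger_force: 10.3
target [0.5722 0.152  0.1256] shift(before turn) [ 0.7  1.  -5. ] len 5.2 turn [-0.1  -0.38  0.29] ang 0.5
 shift after turn [ 0.7  1.  -5. ] q [-0.51  1.06  0.58  1.38 -0.61  1.32 -1.47] F [ 2.2  0.5 21.8]
```

The button has bottomed: the force rose to 22 N with almost no further travel. I'll back off and check.

```bash
python3 -m pendant '[[1,[0,0,-6],[0,0,0]],[1,[0,0,-15],[0,0,0]],[1,[0,0,-40],[0,0,0]],[1,[0,0,-50],[0,0,0]],[1,[0,0,-40],[0,0,0]],[1,[0,0,0],[0,0,0]],[1,[0,0,0],[0,0,0]]]'
python3 - <<'E'
from plant import r,cams
import cv2,numpy as np
f=lambda n,y,x:cv2.resize(cams.snapshot(n)["img"][y:y+150,x:x+200,::-1],None,fx=2,fy=2,interpolation=cv2.INTER_CUBIC)
w=cams.snapshot("wrist")["img"][:,:,::-1]
cv2.imwrite("pics/end.png",np.hstack([f("scene",130,220),cv2.resize(w,(400,300))]))
E
```

```text
clock: 13.08
tool_pos: [0.6298, 0.1459, 0.2531]
eef_rot: [0.975, -0.058, -0.216, -0.014]
contact_force: [-0.7, 0.4, -0.5]
opening: 0.005
finger_force: 0.0
```

View pics/end.png

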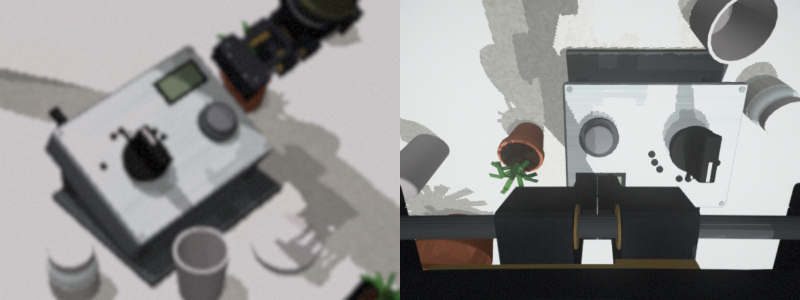

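The picture shows the knob pointing upslope near (147,150) and raised off the face. The button is up near (218,122), every bystander is standing, and the arm is clear of everything.

```bash
python3 -c "
from plant import r
print(r.finish_job())"
```

```text
the job is handed in; nothing more can be done
None
```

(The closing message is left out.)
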